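# Clamp a change gear with the torque-limiting knob

### The arm

A 6-joint arm with a two-finger parallel gripper is mounted at the origin on the work surface. World frame = base frame: x ahead of the robot, y to its left, z up, the work surface at z = 0. Lengths are in m, angles in rad, forces in N, time in s.
With the tool pointing down it reaches from about 0.35 to 0.85 m from the base axis. Payload 8.1 kg.
Tool frame: the origin (TCP) lies where the fingers leave the gripper's body, on its centre line; the fingertips stand 73 mm ahead of it and the grasp point (between the pads) lies bot.grip_depth ahead of it (bot.grip_depth is the distance from the TCP to the grasp point, in m); z points along the fingers, y is the line along which they close (so a half turn about z gives the same grasp; the last joint's range is limited). The gripper opens to 85 mm and grips with 20 to 120 N. Pads are 22 mm wide; open, the fingers measure 114 mm over their backs; the gripper's body (76 mm by 85 mm) begins 54 mm behind the grasp point. The pads swing forward as they close: fully open they stand 13 mm farther back than shut.
Start: joints at [-1.319, 0.13, 1.488, -0, 1.523, -0.085], TCP at [0.198, -0.566, 0.304] pointing down, gripper open.
Joint ranges: [-2.96, 2.96], [-0.89, 2.26], [0.02, 2.5], [-1.34, 4.48], [0, 2.73], [-2.66, 2.66]. Speed limits (rad/s): [2.39, 2.39, 2.79, 3.14, 3.14, 3.14].

### API

Orientations are given as a rotation vector (axis times angle).
In Python, from cell import bot, viewer, workorder gives the robot as it stands.
- The arm moves only by the tool send_rows, never from a script. Its argument "moves" is one flat list of numbers, 7 for each row, row after row: the shift along the tool's x, y, z in m, then the turn, a rotation vector about the tool's x, y, z in rad, then the opening, from 0 (shut) to 1 (fully open). In form: [tx, ty, tz, rx, ry, rz, jaw, tx, ty, tz, rx, ry, rz, jaw, ...]. A call has 1 to 20 rows; each row shifts and turns the commanded pose from where the row before left it, along the tool's axes as they then stand; what a row does not reach is not made up. A row lasts 1/10 s, in which the tool goes at most 50 mm and 8.59 degrees, less where a joint would pass 70% of its speed; a pose out of reach is approached as far as the arm can. A call with a gripper value outside its range is refused whole. The fingers move at their own pace and stop on an object; "grip_force" is the grip in N (left out, the last holds). Time passes only in rows, so rows that do not move let the fingers close. It gives the time, the measured TCP pose, the force, the opening and the grip force at its end, in the units of the state.
- bot.read_state(): the state, without advancing time (a new reading comes with each control period).
- viewer.camera(name): name is "side" or "top" or "wrist"; returns (picture, depth): 480x640x3 uint8, red, green, blue; 480x640 float32, m along the optical axis (not along the pixel's ray), 0 where there is no reading.
- viewer.calibration(name): a dict with "intrinsics" (3x3 intrinsics, pixels), "rvec" (rotation vector, rad) and "tvec" (3), from world to camera coordinates, as OpenCV has them; the wrist camera has in their place "hand_eye" (4x4, takes a point from camera to tool coordinates, whose origin is the TCP and whose axes are the flange's). Camera axes: x right, y down, z forward; pixel columns grow to the right and rows downward; lengths in m; the calibration is good to about 2 mm. A picture is of the moment at which its call begins: read the wrist's pose just before it. calibration takes no time and is no camera call.
- workorder.close_job(): hands the job in; it is judged then, once.
The state is a dict: "clock": time; "joint_positions": joint angles; "qvel": joint speeds; "joint_efforts": joint torques, N m; "eef_pos": TCP position; "tool_rot": TCP orientation; "wrist_force": force on the tool from outside, world axes, zero at the start; "ft_torque": the same for the moment, N m; "gripper_width": finger opening in m; "grip_force": force on a finger pad.
Only numpy, scipy, OpenCV 4.12 (cv2) and the standard library are available. Lean on these libraries where they do the work, as an engineer would, in place of code of your own. Each camera call takes 0.05 s, during which the arm holds its last target. There are 200 camera calls.

### The job

Set the bright steel gear with the brass hub over the spigot of the blue clamping fixture, fully down on the plate and without ramming it, and let go. Then turn the fixture's black torque-limiting knob clockwise (seen from above) until its clutch slips with the brass jaw pressing on the gear, stop straight away (at most about 20 degrees of slip), and let go. Leave the other things on the bench where they stand.

Things in the scene. Friction and masses are not known exactly. Their poses are not given: they have to be found in the camera images.
- gear: The gear to clamp: bright steel toothed disc, 62 mm across, 16 mm thick, with a brass hub (28 mm diameter) rising to 48 mm above the underside; a 20 mm bore runs right through; about 0.4 kg. Stands on the bench, hub up. Origin: centre of the underside, z along the bore. Grip the hub about 38 mm above the origin, so that the fingertips clear the disc.
- fixture: Clamping fixture fixed to the bench: blue base plate 100 x 235 mm, 12 mm thick, with an upright steel spigot, 17 mm diameter to 28 mm above the bench, then tapering, ending at 34 mm. Origin: on the spigot's axis at bench height. Jaw, then green gearbox (64 mm square, top 42 mm above the bench) and knob lie towards its own -y, the knob's axis at y = -125 mm.
- jaw: Brass clamp jaw, 34 x 34 x 14 mm, 13.5 mm above the bench, driven by a rack towards the spigot (fixture's +y) as the pointer disc turns clockwise. Origin: bottom centre of the face that presses on the gear's rim. It starts open, 4 to 15 mm short of a centred gear; the angle at which it grips is different each time: feel for it.
- pointer: Aluminium disc, 64 mm diameter, 8 mm thick, under the knob, a red line along its x axis: the driven side of the clutch, turning with the knob until the clutch slips. Origin: centre of its underside on the knob's axis, 42.5 mm above the bench. Its shaft is springy, 5 N m/rad. About 0.26 N m turns it while the jaw runs free; the jaw stays where it is left.
- knob: Black torque-limiting bar knob, yellow line on top: bar 50 mm long (its x), 14 mm wide (y), 10 to 42 mm above the origin, in line with the red line at first. Origin: on its upright axis, 50.5 mm above the bench. Clockwise from above closes the jaw, 0.35 to 1.3 rad to the slip. No click: torque rises from 0.26 to 0.46 N m, then stays there as the knob slips round on the disc; no end stop.
- dark_gear: Bystander: dark steel gear without hub, 74 mm across, 22 mm thick, lying flat. Origin: centre of the underside.
- can: Bystander: spray-type can with a yellow label, 56 mm diameter, 130 mm tall. Origin: centre of the underside.
- sleeve: Bystander: upright grey plastic sleeve, 60 mm diameter, 70 mm tall. Origin: centre of the underside.
- seat (a point): Where the underside centre (origin) of the seated gear comes: on the spigot's axis, on the plate's top, 12 mm above the bench; the bore has 1.5 mm of play all round the spigot. Turned like the fixture.
- knob_grip (a point): Point on the knob's axis, 28 mm above its origin, at the height to grip the bar across its 14 mm width; turned like the knob. Torque felt about this axis between small turns reads a little low: about 0.2 N m running free, 0.42 to 0.46 when slipping, so compare it with the free running.
Things that resemble listed ones, but are neither listed nor needed, are in the scene too. What is shaped like the gear but brown or pink is not meant.

How it is judged:
By the outcome, as a careful person would: the job done as asked, in the order asked, and still so for the second after the job is handed in, with the robot touching nothing.
It also fails if it takes over 64 s, if anything falls off the work surface, if the arm or the gripper's body presses on something with over 40 N, if the wrist force passes 120 N, or if a joint passes its speed limit or range.

## Working session

There is one attempt and no reset: what is moved stays moved. The work goes in short steps, Python scripts to look and compute and a tool call to move; the robot and the scene stay as the last step left them, time stands still between calls to the robot, and variables do not carry over. Pictures are saved under pics/ and viewed, at most 10 in all, crops included, and the job is handed in when it is done.

Besides the shell and the picture viewer there is one more tool, called after ">>>" as name(argument=value, ...) on one line, values as JSON. send_rows: Moves the arm, as the interface text tells. Its arguments: {"type":"object","properties":{"moves":{"type":"array"},"grip_force":{"type":"number"}},"required":["moves"]}

```bash
mkdir -p pics; cat > h.py <<'E'
import numpy as np,cv2
from cell import bot,viewer,workorder
def cal(n,st=None):
    c=viewer.calibration(n);K=np.array(c["intrinsics"])
    if n!="wrist":
        R=cv2.Rodrigues(np.array(c["rvec"],float))[0];t=np.array(c["tvec"],float).ravel()
        return K,R.T,-R.T@t
    H=np.array(c["hand_eye"]);R=cv2.Rodrigues(np.array(st["tool_rot"],float))[0]
    return K,R@H[:3,:3],R@H[:3,3]+np.array(st["eef_pos"])
def ray(C,uv,z):
    K,R,o=C;uv=np.atleast_2d(uv).astype(float)
    d=(R@np.linalg.inv(K)@np.c_[uv,np.ones(len(uv))].T).T
    return o+d*((z-o[2])/d[:,2])[:,None]
def proj(C,P):
    K,R,o=C;q=K@R.T@(np.asarray(P,float)-o);return q[:2]/q[2]
def shot(n,f):
    st=bot.read_state();im,d=viewer.camera(n);cv2.imwrite("pics/"+f+".png",im[:,:,::-1]);np.save("pics/"+f+".npy",d)
    return im,d,cal(n,st)
E
python3 - <<'E'
from h import *
print(bot.read_state(),bot.grip_depth)
for n in("top","side","wrist"):
    im,d,C=shot(n,n+"0");print(n,C[2],C[1][:,2])
E
```

```text
{'clock': 0.0, 'joint_positions': array([-1.31941869e+00,  1.31122078e-01,  1.48931206e+00, -2.94410615e-06,
        1.52298722e+00, -8.53962326e-02]), 'qvel': array([ 0.00143889, -0.00062499,  0.00135753, -0.00114791,  0.0003864 ,
        0.00184014]), 'joint_efforts': array([ 1.21492511e-03, -5.69396281e+01, -5.00548053e+01, -1.23489172e-04,
        1.48564309e-02,  2.23206814e-05]), 'eef_pos': array([ 0.19818295, -0.56587555,  0.30284965]), 'tool_rot': array([-3.09536275e+00, -5.26201632e-01,  2.42580414e-04]), 'wrist_force': array([-0.22570671,  0.64064315,  0.01057622]), 'ft_torque': array([-0.00349437,  0.06576958,  0.0245696 ]), 'grip_force': 0.0, 'gripper_width': 0.08533399078090276} 0.0539
top [0.36816065 0.0573044  0.906006  ] [ 0.1353896   0.01973174 -0.99059594]
side [0.16523702 0.64665377 0.71232002] [ 0.34569267 -0.6346878  -0.69113528]
wrist [ 0.26941976 -0.54118799  0.37239597] [-0.27685396 -0.09523057 -0.95618148]
```

View pics/top0.png

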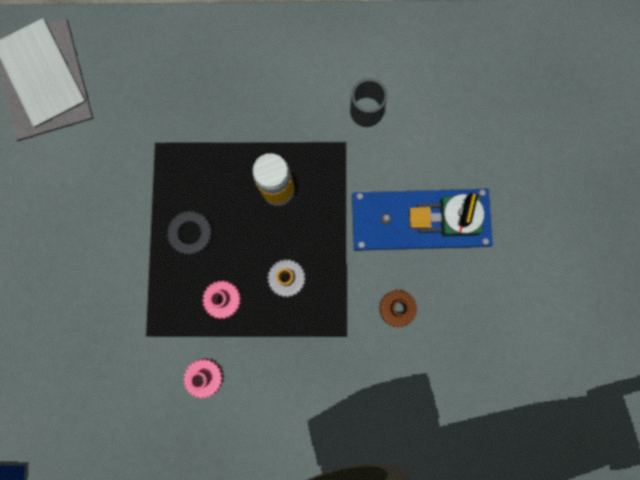

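View pics/side0.png

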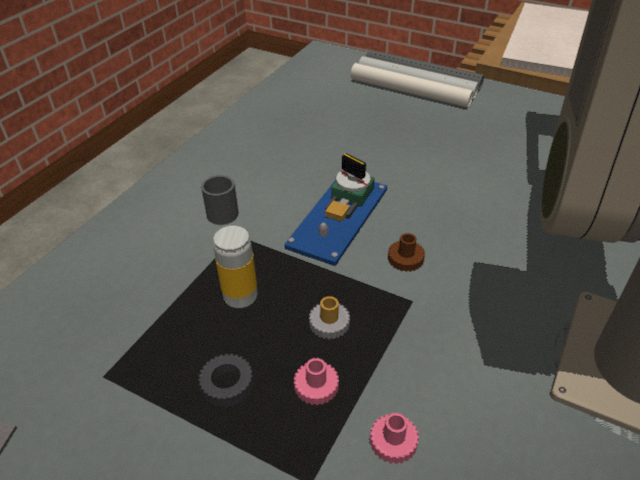

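The bright steel gear with a brass hub is at top (286,278) and side (329,319). The lookalikes are pink at (221,299) and (203,378), and brown at (398,308). The fixture's spigot is at (386,218), its jaw at (421,217) and its knob at (468,210), all in the top view.

```bash
cat > m.py <<'E'
from h import *
im=cv2.imread("pics/top0.png");C=cal("top");hsv=cv2.cvtColor(im,cv2.COLOR_BGR2HSV)
def comp(mask,near,r=30):
    n,l,s,c=cv2.connectedComponentsWithStats(mask.astype(np.uint8))
    k=[i for i in range(1,n) if s[i,4]>8 and np.hypot(*(c[i]-near))<r]
    i=max(k,key=lambda i:s[i,4]);return (l==i),c[i],s[i]
H,S,V=[hsv[...,i].astype(int) for i in range(3)]
m,c,s=comp((V>140)&(S<60),(286,278));cn=max(cv2.findContours(m.astype(np.uint8),0,1)[0],key=len)
(e,r)=cv2.minEnclosingCircle(cn);print("gear disc",e,r,ray(C,e,.016))
m,c,s=comp((H>10)&(H<30)&(S>120),(286,276));print("hub",c,s,ray(C,c,.048))
m,c,s=comp((H>100)&(H<125)&(S>140),(410,218),40);cn=max(cv2.findContours(m.astype(np.uint8),0,1)[0],key=len)
P=ray(C,cn[:,0],.012)[:,:2];rr=cv2.minAreaRect((P*1000).astype(np.float32));print("plate",rr);bx=cv2.boxPoints(rr);print(bx)
m,c,s=comp((H>10)&(H<30)&(S>120),(421,217),15);print("jaw",c,s,ray(C,c,.0275))
m,c,s=comp((H>20)&(H<35)&(S>120),(468,210),15);v,u=np.nonzero(m);Q=ray(C,np.c_[u,v],.0925);w=np.linalg.svd(Q[:,:2]-Q[:,:2].mean(0))[2][0];print("yellow",c,s,Q.mean(0),w,np.degrees(np.arctan2(w[1],w[0])))
print("spigot px",ray(C,(386,218),.034))
a=cv2.resize(im[170:330,250:510],None,fx=3,fy=3,interpolation=2);cv2.imwrite("pics/crop1.png",a)
# depth check side
Cs=cal("side");print("side gear hub proj",proj(Cs,ray(C,e,.016)[0]))
E
python3 m.py
```

```text
gear disc (285.95660400390625, 277.66400146484375) 17.586406707763672 [[0.43727068 0.13222929 0.016     ]]
hub [285.12087912 276.37912088] [277 269  17  16 182] [[0.43686843 0.13091368 0.048     ]]
plate ((538.06982421875, -97.32080078125), (98.65953826904297, 233.08485412597656), 1.5449130535125732)
[[ 485.61597    17.849302]
 [ 491.90002  -215.15082 ]
 [ 590.5237   -212.4909  ]
 [ 584.2396     20.509216]]
jaw [419.93220339 217.22276029] [410 207  21  21 413] [[ 0.53792559 -0.09238544  0.0275    ]]
yellow [470.52348993 207.87248322] [466 194  11  30 149] [ 0.54002957 -0.15989972  0.0925    ] [-0.9652403   0.26136406] 164.84898416121007
spigot px [[ 0.53543997 -0.03496514  0.034     ]]
side gear hub proj [328.52087546 316.13204762]
```

View pics/crop1.png

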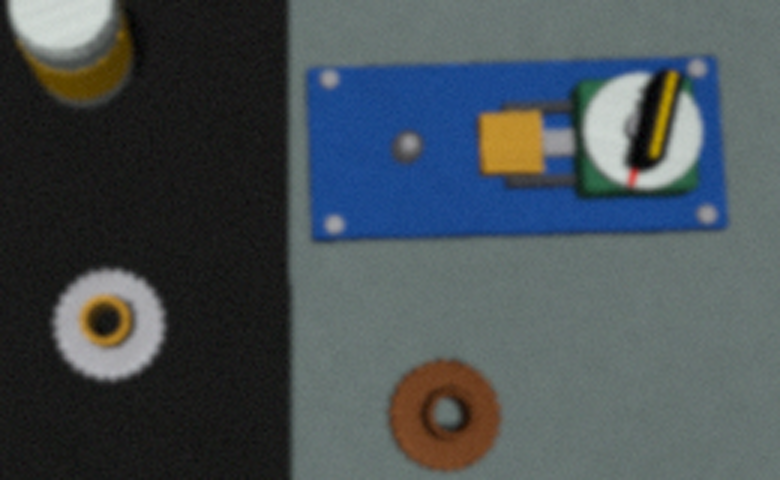

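The crop confirms the choice: a bright steel disc with a brass hub at crop (107,320). The spigot is at (407,146), and the knob's yellow line and the red pointer line are in line. I'll turn the tool first, then travel over the gear.

>>> send_rows(moves=[0,0,0,0,0,-0.137,1,0,0,0,0,0,-0.137,1,0,0,0,0,0,-0.137,1,0,0,0,0,0,-0.137,1,0,0,0,0,0,-0.137,1,0,0,0,0,0,-0.137,1,0,0,0,0,0,-0.137,1,0,0,0,0,0,-0.137,1,0,0,0,0,0,-0.137,1,0.035,0.031,0,0,0,0,1,0.035,0.031,0,0,0,0,1,0.035,0.031,0,0,0,0,1,0.035,0.031,0,0,0,0,1,0.035,0.031,0,0,0,0,1,0.035,0.031,0,0,0,0,1,0.035,0.031,0,0,0,0,1,0.035,0.031,0,0,0,0,1,0.035,0.031,0,0,0,0,1])

```text
clock: 1.95
eef_pos: [0.4785, -0.2498, 0.3038]
tool_rot: [-2.223, -2.22, 0.0]
wrist_force: [0.4, -0.7, -0.4]
gripper_width: 0.0854
grip_force: 0.0
```

>>> send_rows(moves=[0.038,-0.004,0.01,0,0,0,1,0.038,-0.004,0.01,0,0,0,1,0.038,-0.004,0.01,0,0,0,1,0.038,-0.004,0.01,0,0,0,1,0.038,-0.004,0.01,0,0,0,1,0.038,-0.004,0.01,0,0,0,1,0.038,-0.004,0.01,0,0,0,1,0.038,-0.004,0.01,0,0,0,1,0.038,-0.004,0.01,0,0,0,1,0.038,-0.004,0.01,0,0,0,1,0,0,0,0,0,0,1,0,0,0,0,0,0,1,0,0,0,0,0,0,1])

```text
clock: 3.25
eef_pos: [0.4382, 0.1279, 0.2041]
tool_rot: [2.222, 2.22, -0.0]
wrist_force: [-0.3, -0.2, -0.3]
gripper_width: 0.0855
grip_force: 0.0
```

```bash
cat > w.py <<'E'
from h import *
st=bot.read_state();print(st["eef_pos"],st["tool_rot"],st["wrist_force"],st["ft_torque"])
im,d,C=shot("wrist","w1");hsv=cv2.cvtColor(im,cv2.COLOR_RGB2HSV);H,S,V=[hsv[...,i].astype(int) for i in range(3)]
print(C[2],proj(C,(.437,.1316,.016)))
def big(m):
    return max(cv2.findContours(cv2.morphologyEx(m.astype(np.uint8),cv2.MORPH_OPEN,np.ones((3,3))),0,1)[0],key=cv2.contourArea)
c=big((V>130)&(S<60));e,r=cv2.minEnclosingCircle(c);P=ray(C,c[:,0],.016)[:,:2];e2,r2=cv2.minEnclosingCircle((P*1000).astype(np.float32));print("disc",e,r,e2,r2)
c=big((H>10)&(H<32)&(S>100));P=ray(C,c[:,0],.048)[:,:2];print("hub",cv2.boundingRect(c),cv2.minEnclosingCircle((P*1000).astype(np.float32)))
E
python3 w.py
```

```text
[0.43821654 0.1278633  0.20412199] [ 2.22244873e+00  2.21976040e+00 -1.02541567e-04] [-0.29043385 -0.23704069 -0.28786177] [0.08566255 0.06871593 0.00511089]
[0.43938164 0.20245677 0.27353537] [315.91727064 231.61079359]
disc (82.5, 133.0) 156.5096893310547 (274.3651123046875, 191.36366271972656) 111.90968322753906
hub (502, 169, 138, 109) ((595.3982543945312, 150.91505432128906), 42.75731658935547)
```

View pics/w1.png

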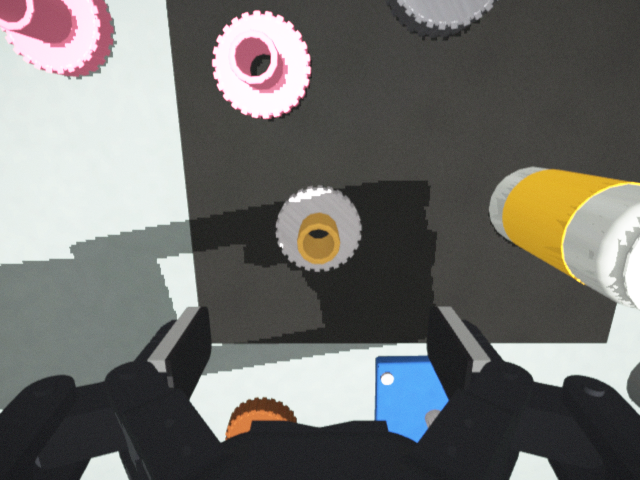

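The wrist picture shows the bright gear at about (319,229), with its hub top at about (319,243), the can on the right and the lookalikes well clear. I'll measure only inside that area.

```bash
cat > w2.py <<'E'
from h import *
from types import SimpleNamespace as N
st=bot.read_state();C=cal("wrist",st);im=cv2.imread("pics/w1.png");hsv=cv2.cvtColor(im,cv2.COLOR_BGR2HSV)
x0,y0=265,178;h=hsv[y0:280,x0:372].astype(int);H,S,V=h[...,0],h[...,1],h[...,2]
def fit(m,z,nm):
    c=max(cv2.findContours(cv2.morphologyEx(m.astype(np.uint8),2,np.ones((3,3))),0,1)[0],key=cv2.contourArea)[:,0]+[x0,y0]
    P=(ray(C,c,z)[:,:2]*1000).astype(np.float32);print(nm,len(c),cv2.minEnclosingCircle(P),cv2.boundingRect(c))
fit(V>95,.016,"disc")
hub=(H>10)&(H<30)&(S>90);fit(hub,.048,"hub all")
top=hub&(V>np.percentile(V[hub],55));fit(top,.048,"hub bright")
E
python3 w2.py
```

```text
disc 273 ((438.4492492675781, 132.91455078125), 32.2132568359375) (276, 185, 86, 87)
hub all 137 ((438.4716491699219, 135.4371795654297), 16.7962646484375) (297, 213, 43, 51)
hub bright 118 ((438.7832946777344, 132.53900146484375), 14.062856674194336) (297, 222, 43, 42)
```

>>> send_rows(moves=[0.005,0,0.02,0,0,0,1,0,0,0.02,0,0,0,1,0,0,0.02,0,0,0,1,0,0,0.02,0,0,0,1,0,0,0.02,0,0,0,1,0,0,0.007,0,0,0,1,0,0,0.005,0,0,0,1,0,0,0,0,0,0,1,0,0,0,0,0,0,0.2,0,0,0,0,0,0,0.2,0,0,0,0,0,0,0.2,0,0,0,0,0,0,0.2,0,0,0,0,0,0,0.2,0,0,0,0,0,0,0.2,0,0,0,0,0,0,0.2,0,0,0,0,0,0,0.2], grip_force=50)

```text
clock: 4.9
eef_pos: [0.4383, 0.1336, 0.0925]
tool_rot: [2.222, 2.22, 0.001]
wrist_force: [-2.0, -0.8, 5.6]
gripper_width: 0.0256
grip_force: 49.9
```

>>> send_rows(moves=[0,0,-0.01,0,0,0,0.2,0,0,-0.03,0,0,0,0.2,0,0,-0.04,0,0,0,0.2,0,0,-0.04,0,0,0,0.2,0,0,-0.03,0,0,0,0.2,-0.029,0.012,0,0,0,0,0.2,-0.029,0.012,0,0,0,0,0.2,-0.029,0.012,0,0,0,0,0.2,-0.029,0.012,0,0,0,0,0.2,-0.029,0.012,0,0,0,0,0.2,-0.029,0.012,0,0,0,0,0.2,-0.029,0.012,0,0,0,0,0.2,-0.029,0.012,0,0,0,0,0.2,0,0,0,0,0,0,0.2,0,0,0,0,0,0,0.2,0,0,0,0,0,0,0.2])

```text
clock: 6.5
eef_pos: [0.5333, -0.0979, 0.2416]
tool_rot: [-2.221, -2.22, 0.0]
wrist_force: [0.3, 0.3, -3.7]
gripper_width: 0.0259
grip_force: 50.5
```

```bash
python3 - <<'E'
from h import *
st=bot.read_state();print(st["eef_pos"],st["tool_rot"],st["wrist_force"],st["gripper_width"])
im,d,C=shot("wrist","w2");print(C[2],proj(C,(.5354,-.035,.034)),proj(C,(.5354,-.035,.012)))
z=st["eef_pos"][2]-.0539-.038
print("gear in hand disc proj",proj(C,(*st["eef_pos"][:2],z+.016)),proj(C,(*st["eef_pos"][:2],z+.048)))
E
```

```text
[ 0.53325327 -0.09790063  0.24161044] [-2.22135503e+00 -2.21979683e+00  4.19832138e-04] [ 0.26013046  0.32373953 -3.65266052] 0.025937254305155998
[ 0.53447515 -0.02338269  0.31110248] [320.87957605 145.91210658] [320.78595554 144.69297065]
gear in hand disc proj [316.88689967 308.76742636] [316.2509007  351.00407483]
```

View pics/w2.png

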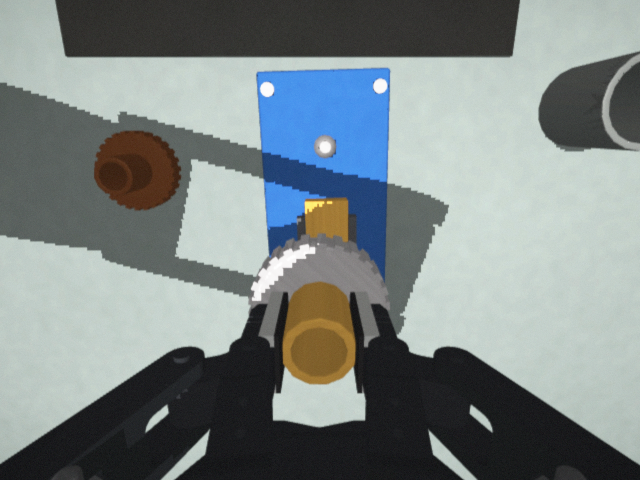

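The spigot is at about (325,147), and the hub top in the hand at about (320,350). I'll measure the spigot relative to the held gear in both the wrist and top views.

```bash
cat > s.py <<'E'
from h import *
st=bot.read_state();p=st["eef_pos"];ht=p[2]-.0539+.010
def con(hsv,box,f):
    x0,y0,x1,y1=box;h=hsv[y0:y1,x0:x1].astype(int)
    m=f(h[...,0],h[...,1],h[...,2]).astype(np.uint8)
    return max(cv2.findContours(m,0,1)[0],key=cv2.contourArea)[:,0]+[x0,y0]
def circ(C,c,z,nm):
    P=(ray(C,c,z)[:,:2]*1000).astype(np.float32);e,r=cv2.minEnclosingCircle(P);M=cv2.moments(P.reshape(-1,1,2));g=np.array([M['m10'],M['m01']])/M['m00'];print(nm,"enc",np.round(e,1),round(r,1),"centroid",np.round(g,1));return P
W=cv2.cvtColor(cv2.imread("pics/w2.png"),cv2.COLOR_BGR2HSV);C=cal("wrist",st)
print("tcp",p)
circ(C,con(W,(300,125,350,170),lambda H,S,V:S<110),.031,"W spigot")
c=con(W,(270,270,370,400),lambda H,S,V:(H>10)&(H<30)&(S>90)&(V>60));
c=c[c[:,1]>352];P=(ray(C,c,ht)[:,:2]*1000)
A=np.c_[2*P,np.ones(len(P))];s=np.linalg.lstsq(A,(P**2).sum(1),rcond=None)[0];print("W hubtop lower arc",s[:2],np.sqrt(s[2]+s[0]**2+s[1]**2))
im,d,T=shot("top","t1");Th=cv2.cvtColor(im,cv2.COLOR_RGB2HSV);print("expect hub px",proj(T,(*p[:2],ht)),"disc",proj(T,(*p[:2],ht-.032)))
T0=cv2.cvtColor(cv2.imread("pics/top0.png"),cv2.COLOR_BGR2HSV)
circ(T,con(T0,(374,206,400,232),lambda H,S,V:S<120),.031,"T spigot")
u,v=proj(T,(*p[:2],ht)).astype(int)
cv2.imwrite("pics/t1c.png",cv2.resize(im[v-60:v+60,u-70:u+70,::-1],None,fx=5,fy=5,interpolation=2))
sd,_,_=shot("side","s1");u,v=proj(cal("side"),(*p[:2],ht)).astype(int);print("side hub",u,v)
E
python3 s.py
```

```text
tcp [ 0.53330832 -0.09768024  0.24168833]
W spigot enc [538.3 -35.2] 8.4 centroid [538.2 -35.1]
W hubtop lower arc [534.15495117 -98.05278063] 13.097872894715556
expect hub px [444.83308841 196.6765863 ] disc [440.02134837 201.84180646]
T spigot enc [535.2 -34.4] 8.8 centroid [535.3 -34.3]
side hub 341 125
```

View pics/t1c.png

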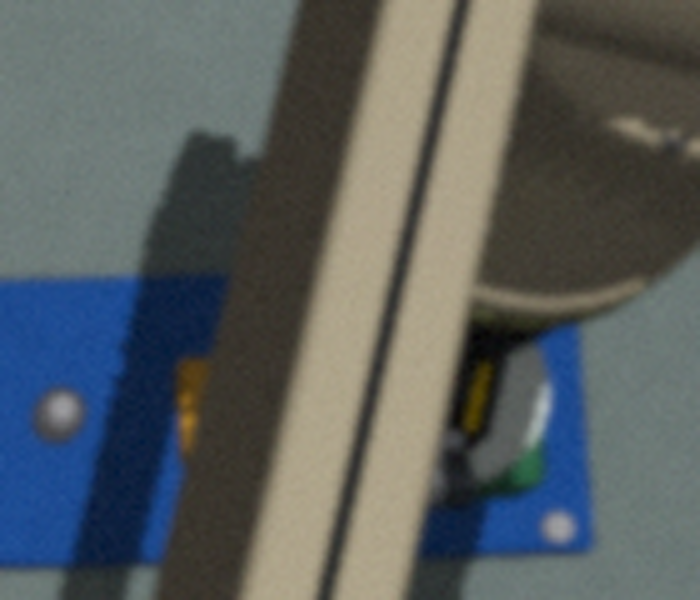

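>>> send_rows(moves=[0.02,0.001,0,0,0,0,0.2,0.02,0.001,0,0,0,0,0.2,0.023,0.002,0,0,0,0,0.2,0,0,0.03,0,0,0,0.2,0,0,0.03,0,0,0,0.2,0,0,0.025,0,0,0,0.2,0,0,0.015,0,0,0,0.2,0,0,0.008,0,0,0,0.2,0,0,0,0,0,0,0.2,0,0,0,0,0,0,0.2,0,0,0,0,0,0,0.2])

```text
clock: 7.75
eef_pos: [0.5389, -0.0358, 0.1356]
tool_rot: [2.221, 2.219, 0.003]
wrist_force: [-0.6, -0.7, -3.9]
gripper_width: 0.0261
grip_force: 50.4
```

```bash
python3 - <<'E'
from h import *
st=bot.read_state();print(st["eef_pos"],st["wrist_force"])
im,d,C=shot("side","s2");T=cal("side")
print(proj(T,(.5375,-.035,.034)),proj(T,(*st["eef_pos"][:2],.04)),proj(T,(*st["eef_pos"][:2],.088)))
im2,_,Cw=shot("wrist","w3");
a=cv2.resize(im[170:280,260:400,::-1],(560,440),interpolation=2)
b=cv2.resize(im2[240:400,220:420,::-1],(550,440),interpolation=2)[:,175:415]
cv2.imwrite("pics/sw.png",np.hstack([a,b]))
E
```

```text
[ 0.5389394  -0.0358208   0.13557589] [-0.62555678 -0.72735339 -3.92803317]
[322.16430319 223.59563464] [321.6232627  220.47679712] [321.31450992 198.93427625]
```

View pics/sw.png

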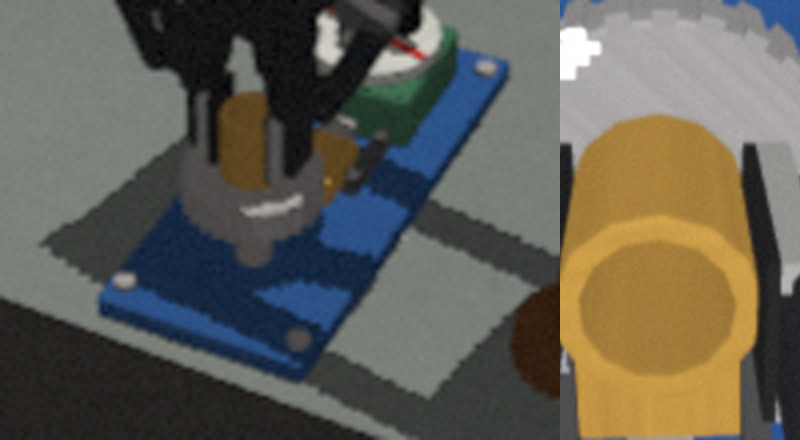

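The side crop shows the spigot at crop (253,250), straight under the gear's disc (180 to 325, centre 252). In the wrist crop the hub is centred between the pads. I'll go down gently, watching the force.

>>> send_rows(moves=[0.0008,-0.0006,0.002,0,0,0,0.2,0,0,0.002,0,0,0,0.2,0,0,0.002,0,0,0,0.2,0,0,0.002,0,0,0,0.2,0,0,0.002,0,0,0,0.2,0,0,0.002,0,0,0,0.2,0,0,0,0,0,0,0.2,0,0,0,0,0,0,0.2])

```text
clock: 8.65
eef_pos: [0.5372, -0.0348, 0.1218]
tool_rot: [-2.222, -2.22, 0.0]
wrist_force: [0.1, -0.6, -3.6]
gripper_width: 0.0259
grip_force: 50.4
```

>>> send_rows(moves=[0,0,0.002,0,0,0,0.2,0,0,0.002,0,0,0,0.2,0,0,0.002,0,0,0,0.2,0,0,0,0,0,0,0.2,0,0,0,0,0,0,0.2])

```text
clock: 9.15
eef_pos: [0.5371, -0.0348, 0.1158]
tool_rot: [-2.222, -2.22, 0.0]
wrist_force: [-0.1, 0.7, -4.5]
gripper_width: 0.0255
grip_force: 50.4
```

Free, so it is round the full diameter now. I'll keep going down: 11 mm to the plate.

>>> send_rows(moves=[0,0,0.002,0,0,0,0.2,0,0,0.002,0,0,0,0.2,0,0,0.002,0,0,0,0.2,0,0,0.002,0,0,0,0.2,0,0,0.001,0,0,0,0.2,0,0,0,0,0,0,0.2,0,0,0,0,0,0,0.2])

```text
clock: 9.85
eef_pos: [0.5373, -0.0348, 0.1069]
tool_rot: [-2.223, -2.22, -0.0]
wrist_force: [-0.1, -0.5, -4.1]
gripper_width: 0.0258
grip_force: 50.4
```

>>> send_rows(moves=[0,0,0.0007,0,0,0,0.2,0,0,0.0007,0,0,0,0.2,0,0,0,0,0,0,0.2,0,0,0,0,0,0,0.2])

```text
clock: 10.25
eef_pos: [0.5372, -0.0348, 0.1055]
tool_rot: [-2.223, -2.22, 0.0]
wrist_force: [-0.5, 0.6, -5.2]
gripper_width: 0.0257
grip_force: 50.4
```

>>> send_rows(moves=[0,0,0.0007,0,0,0,0.2,0,0,0,0,0,0,0.2,0,0,0,0,0,0,0.2])

```text
clock: 10.55
eef_pos: [0.5372, -0.0348, 0.1048]
tool_rot: [-2.223, -2.22, 0.0]
wrist_force: [0.5, -0.2, -4.2]
gripper_width: 0.0261
grip_force: 50.4
```

>>> send_rows(moves=[0,0,0.0005,0,0,0,0.2,0,0,0,0,0,0,0.2,0,0,0,0,0,0,0.2])

```text
clock: 10.85
eef_pos: [0.5373, -0.0348, 0.1046]
tool_rot: [2.222, 2.22, 0.0]
wrist_force: [-2.6, 0.6, 0.3]
gripper_width: 0.0258
grip_force: 51.0
```

Contact felt (about 4.5 N) at the expected height. I'll release, rise, go over the knob and turn to it.

>>> send_rows(moves=[0,0,0,0,0,0,0.5,0,0,0,0,0,0,0.7,0,0,0,0,0,0,0.8,0,0,0,0,0,0,0.8,0,0,0,0,0,0,0.8,0,0,-0.01,0,0,0,0.8,0,0,-0.03,0,0,0,0.8,0,0,-0.04,0,0,0,0.8,0,0,-0.035,0,0,0,0.8,-0.03,0.001,0,0,0,0,0.8,-0.035,0.001,0,0,0,0,0.8,-0.035,0.001,0,0,0,0,0.8,-0.025,0.0005,0,0,0,0,0.8,0,0,0,0,0,0,0.8])

```text
clock: 12.25
eef_pos: [0.5406, -0.1628, 0.2203]
tool_rot: [2.225, 2.216, -0.001]
wrist_force: [0.1, 1.9, -0.3]
gripper_width: 0.0682
grip_force: 0.0
```

>>> send_rows(moves=[0,0,0,0,0,-0.145,0.8,0,0,0,0,0,-0.145,0.8,0,0,0,0,0,-0.145,0.8,0,0,0,0,0,-0.145,0.8,0,0,0,0,0,-0.145,0.8,0,0,0,0,0,-0.145,0.8,0,0,0,0,0,-0.145,0.8,0,0,0,0,0,-0.145,0.8,0,0,0,0,0,-0.145,0.8,0,0,0,0,0,0,0.8,0,0,0,0,0,0,0.8,0,0,0,0,0,0,0.8])

```text
clock: 13.45
eef_pos: [0.5407, -0.1595, 0.2195]
tool_rot: [0.423, 3.113, 0.0]
wrist_force: [-0.1, 0.3, 0.8]
gripper_width: 0.0683
grip_force: 0.0
```

```bash
cat > k.py <<'E'
from h import *
st=bot.read_state();p=st["eef_pos"];R=cv2.Rodrigues(st["tool_rot"])[0];print(p,"theta",np.degrees(np.arctan2(R[1,0],R[0,0])),st["joint_positions"][5],st["wrist_force"],st["ft_torque"])
im,d,C=shot("wrist","w4");h=cv2.cvtColor(im,cv2.COLOR_RGB2HSV).astype(int);u,v=proj(C,(.5408,-.16,.0925)).astype(int);print("knob px",u,v)
m=((h[...,0]>22)&(h[...,0]<36)&(h[...,1]>140)&(h[...,2]>100)).astype(np.uint8)
n,l,s,c=cv2.connectedComponentsWithStats(m)
i=min([i for i in range(1,n) if s[i,4]>30],key=lambda i:np.hypot(c[i][0]-u,c[i][1]-v));vv,uu=np.nonzero(l==i)
Q=ray(C,np.c_[uu,vv],.0925)[:,:2];w=np.linalg.svd(Q-Q.mean(0),full_matrices=False)[2][0];a=Q@w;w=w*(-1 if w[0]>0 else 1)
print("yellow px",c[i],s[i],"ctr",Q.mean(0),"ang",np.degrees(np.arctan2(w[1],w[0])),"len",np.ptp(a))
r=R.T@np.r_[Q.mean(0)-p[:2],0];print("shift in tool axes",r)
E
python3 k.py
```

```text
[ 0.5406539  -0.15952379  0.21953147] theta 164.5327880173166 -1.6787617748278014 [-0.13867105  0.32926242  0.77765823] [-0.01979443 -0.01341147  0.00551087]
knob px 317 265
yellow px [316.7373494  264.05783133] [313 228   7  77 415] ctr [ 0.53996815 -0.16009377] ang 165.0595286606067 len 0.045817207692236406
shift in tool axes [ 5.08905371e-04 -7.32220047e-04 -1.12744023e-07]
```

View pics/w4.png

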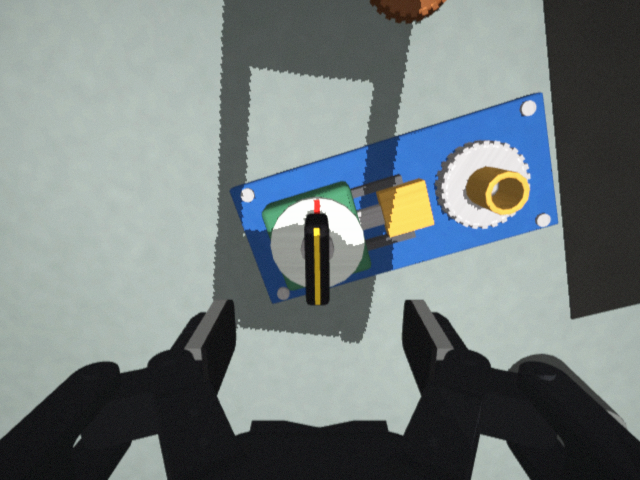

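The picture shows the gear seated upright on the spigot at (484,187), and the knob's yellow line from (317,228) to (317,305), in line with the tool. I'll go down and grip the knob.

>>> send_rows(moves=[0,-0.001,0.02,0,0,-0.008,0.6,0,0,0.02,0,0,0,0.6,0,0,0.02,0,0,0,0.6,0,0,0.015,0,0,0,0.6,0,0,0.008,0,0,0,0.6,0,0,0.004,0,0,0,0.6,0,0,0,0,0,0,0.6,0,0,0,0,0,0,0.6,0,0,0,0,0,0,0.3,0,0,0,0,0,0,0.25,0,0,0,0,0,0,0.22], grip_force=40)

```text
clock: 14.6
eef_pos: [0.5409, -0.1608, 0.1331]
tool_rot: [0.405, 3.114, 0.0]
wrist_force: [0.7, 1.1, 2.9]
gripper_width: 0.0196
grip_force: 16.1
```

>>> send_rows(moves=[0,0,0,0,0,0,0.18,0,0,0,0,0,0,0.15,0,0,0,0,0,0,0.1,0,0,0,0,0,0,0.05,0,0,0,0,0,0,0.05,0,0,0,0,0,0,0.05,0,0,0,0,0,0,0.05], grip_force=60)

```text
clock: 15.3
eef_pos: [0.5413, -0.1609, 0.1343]
tool_rot: [0.405, 3.113, -0.0]
wrist_force: [-2.1, 2.0, 11.6]
gripper_width: 0.0133
grip_force: 65.4
```

```bash
cat > r.py <<'E'
from h import *
st=bot.read_state();p=st["eef_pos"];R=cv2.Rodrigues(st["tool_rot"])[0]
print(np.round(p,4),"theta",round(float(np.degrees(np.arctan2(R[1,0],R[0,0]))),2),"F",np.round(st["wrist_force"],1),"T",np.round(st["ft_torque"],3),"w",round(st["gripper_width"],4),"Ftool",np.round(R.T@st["wrist_force"],1),"t",st["clock"])
E
python3 r.py
```

```text
[ 0.5413 -0.1609  0.1343] theta 165.18 F [-2.1  2.  11.6] T [ 0.523  0.485 -0.021] w 0.0133 Ftool [  2.5   1.4 -11.6] t 15.3
```

>>> send_rows(moves=[0,0,0,0,0,0.04,0.05,0,0,0,0,0,0.04,0.05,0,0,0,0,0,0.04,0.05,0,0,0,0,0,0,0.05])

```text
clock: 15.7
eef_pos: [0.5413, -0.1609, 0.1343]
tool_rot: [0.593, 3.083, -0.0]
wrist_force: [-2.4, 1.4, 11.1]
gripper_width: 0.0131
grip_force: 65.5
```

```bash
python3 r.py
```

```text
[ 0.5413 -0.1609  0.1343] theta 158.24 F [-2.4  1.4 11.1] T [0.459 0.444 0.146] w 0.0131 Ftool [  2.7   0.4 -11.1] t 15.7
```

>>> send_rows(moves=[0,0,0,0,0,0.04,0.05,0,0,0,0,0,0.04,0.05,0,0,0,0,0,0.04,0.05,0,0,0,0,0,0,0.05])

```text
clock: 16.1
eef_pos: [0.5413, -0.161, 0.1343]
tool_rot: [0.776, 3.042, -0.0]
wrist_force: [-3.1, 2.3, 11.8]
gripper_width: 0.0133
grip_force: 65.6
```

```bash
python3 r.py
```

```text
[ 0.5413 -0.161   0.1343] theta 151.36 F [-3.1  2.3 11.8] T [0.471 0.487 0.231] w 0.0133 Ftool [  3.8   0.5 -11.8] t 16.1
```

>>> send_rows(moves=[0,0,0,0,0,0.04,0.05,0,0,0,0,0,0.04,0.05,0,0,0,0,0,0,0.05])

```text
clock: 16.4
eef_pos: [0.5413, -0.161, 0.1343]
tool_rot: [0.897, 3.008, -0.0]
wrist_force: [-3.2, 2.5, 11.5]
gripper_width: 0.0131
grip_force: 65.6
```

```bash
python3 r.py
```

```text
[ 0.5413 -0.161   0.1343] theta 146.78 F [-3.2  2.5 11.5] T [0.335 0.519 0.164] w 0.0131 Ftool [  4.    0.4 -11.5] t 16.4
```

>>> send_rows(moves=[0,0,0,0,0,0.04,0.05,0,0,0,0,0,0.04,0.05,0,0,0,0,0,0,0.05])

```text
clock: 16.7
eef_pos: [0.5413, -0.161, 0.1343]
tool_rot: [1.017, 2.97, -0.0]
wrist_force: [-3.1, 1.6, 11.1]
gripper_width: 0.0133
grip_force: 65.6
```

```bash
python3 r.py
```

```text
[ 0.5413 -0.161   0.1343] theta 142.2 F [-3.1  1.6 11.1] T [0.365 0.538 0.19 ] w 0.0133 Ftool [  3.4  -0.6 -11.1] t 16.7
```

>>> send_rows(moves=[0,0,0,0,0,0.04,0.05,0,0,0,0,0,0.04,0.05,0,0,0,0,0,0,0.05])

```text
clock: 17.0
eef_pos: [0.5413, -0.161, 0.1343]
tool_rot: [1.135, 2.927, -0.0]
wrist_force: [-2.7, 1.6, 11.3]
gripper_width: 0.013
grip_force: 65.7
```

```bash
python3 r.py
```

```text
[ 0.5413 -0.161   0.1343] theta 137.61 F [-2.7  1.6 11.3] T [0.333 0.551 0.179] w 0.013 Ftool [  3.   -0.6 -11.3] t 17.0
```

>>> send_rows(moves=[0,0,0,0,0,0.04,0.05,0,0,0,0,0,0.04,0.05,0,0,0,0,0,0,0.05])

```text
clock: 17.3
eef_pos: [0.5412, -0.1611, 0.1343]
tool_rot: [1.251, 2.879, 0.0]
wrist_force: [-4.2, 1.2, 11.4]
gripper_width: 0.0131
grip_force: 65.7
```

```bash
python3 r.py
```

```text
[ 0.5412 -0.1611  0.1343] theta 133.03 F [-4.2  1.2 11.4] T [0.373 0.624 0.226] w 0.0131 Ftool [  3.8  -2.2 -11.4] t 17.3
```

>>> send_rows(moves=[0,0,0,0,0,0.04,0.05,0,0,0,0,0,0.04,0.05,0,0,0,0,0,0,0.05])

```text
clock: 17.6
eef_pos: [0.5412, -0.1611, 0.1343]
tool_rot: [1.365, 2.827, 0.0]
wrist_force: [-3.1, 2.1, 11.2]
gripper_width: 0.0131
grip_force: 65.7
```

```bash
python3 r.py
```

```text
[ 0.5412 -0.1611  0.1343] theta 128.44 F [-3.1  2.1 11.2] T [0.311 0.599 0.192] w 0.0131 Ftool [  3.6  -1.1 -11.2] t 17.6
```

>>> send_rows(moves=[0,0,0,0,0,0.04,0.05,0,0,0,0,0,0.04,0.05,0,0,0,0,0,0,0.05])

```text
clock: 17.9
eef_pos: [0.5412, -0.1611, 0.1343]
tool_rot: [1.477, 2.77, 0.0]
wrist_force: [-4.0, 0.6, 11.4]
gripper_width: 0.0132
grip_force: 65.7
```

```bash
python3 r.py
```

```text
[ 0.5412 -0.1611  0.1343] theta 123.86 F [-4.   0.6 11.4] T [0.304 0.671 0.299] w 0.0132 Ftool [  2.6  -3.  -11.5] t 17.9
```

>>> send_rows(moves=[0,0,0,0,0,0.04,0.05,0,0,0,0,0,0,0.05])

```text
clock: 18.1
eef_pos: [0.5412, -0.1611, 0.1343]
tool_rot: [1.532, 2.74, 0.0]
wrist_force: [-3.2, 0.8, 11.4]
gripper_width: 0.0132
grip_force: 65.7
```

```bash
python3 r.py
```

```text
[ 0.5412 -0.1611  0.1343] theta 121.58 F [-3.2  0.8 11.4] T [0.311 0.692 0.284] w 0.0132 Ftool [  2.4  -2.3 -11.4] t 18.1
```

>>> send_rows(moves=[0,0,0,0,0,0.04,0.05,0,0,0,0,0,0,0.05])

```text
clock: 18.3
eef_pos: [0.5412, -0.1611, 0.1343]
tool_rot: [1.587, 2.709, 0.0]
wrist_force: [-2.8, 1.6, 12.3]
gripper_width: 0.013
grip_force: 65.8
```

```bash
python3 r.py
```

```text
[ 0.5412 -0.1611  0.1343] theta 119.29 F [-2.8  1.6 12.3] T [0.314 0.636 0.259] w 0.013 Ftool [  2.7  -1.7 -12.3] t 18.3
```

>>> send_rows(moves=[0,0,0,0,0,0.04,0.05,0,0,0,0,0,0,0.05])

```text
clock: 18.5
eef_pos: [0.5412, -0.1611, 0.1343]
tool_rot: [1.64, 2.677, 0.0]
wrist_force: [-3.5, 1.6, 11.4]
gripper_width: 0.0132
grip_force: 65.8
```

```bash
python3 r.py
```

```text
[ 0.5412 -0.1611  0.1343] theta 116.99 F [-3.5  1.6 11.4] T [0.259 0.651 0.269] w 0.0132 Ftool [  3.   -2.4 -11.4] t 18.5
```

>>> send_rows(moves=[0,0,0,0,0,0.04,0.05,0,0,0,0,0,0,0.05])

```text
clock: 18.7
eef_pos: [0.5412, -0.1611, 0.1343]
tool_rot: [1.694, 2.643, 0.0]
wrist_force: [-3.1, 2.0, 12.0]
gripper_width: 0.013
grip_force: 65.7
```

```bash
python3 r.py
```

```text
[ 0.5412 -0.1611  0.1343] theta 114.7 F [-3.1  2.  12. ] T [0.292 0.731 0.263] w 0.013 Ftool [  3.1  -2.  -12. ] t 18.7
```

>>> send_rows(moves=[0,0,0,0,0,0.04,0.05,0,0,0,0,0,0,0.05])

```text
clock: 18.9
eef_pos: [0.5411, -0.1611, 0.1343]
tool_rot: [1.746, 2.609, 0.0]
wrist_force: [-4.2, 1.0, 12.5]
gripper_width: 0.0136
grip_force: 65.9
```

```bash
python3 r.py
```

```text
[ 0.5411 -0.1611  0.1343] theta 112.42 F [-4.2  1.  12.5] T [0.26  0.763 0.42 ] w 0.0136 Ftool [  2.5  -3.5 -12.5] t 18.9
```

>>> send_rows(moves=[0,0,0,0,0,0.04,0.05,0,0,0,0,0,0,0.05])

```text
clock: 19.1
eef_pos: [0.5411, -0.1611, 0.1343]
tool_rot: [1.798, 2.574, 0.0]
wrist_force: [-3.0, 2.6, 12.3]
gripper_width: 0.0131
grip_force: 65.9
```

```bash
python3 r.py
```

```text
[ 0.5411 -0.1611  0.1343] theta 110.13 F [-3.   2.6 12.3] T [0.24  0.737 0.403] w 0.0131 Ftool [  3.4  -1.9 -12.3] t 19.1
```

>>> send_rows(moves=[0,0,0,0,0,0.04,0.05,0,0,0,0,0,0,0.05])

```text
clock: 19.3
eef_pos: [0.5411, -0.1611, 0.1343]
tool_rot: [1.849, 2.537, 0.0]
wrist_force: [-3.2, 1.5, 11.5]
gripper_width: 0.0129
grip_force: 65.9
```

```bash
python3 r.py
```

```text
[ 0.5411 -0.1611  0.1343] theta 107.84 F [-3.2  1.5 11.5] T [0.264 0.779 0.479] w 0.0129 Ftool [  2.3  -2.6 -11.5] t 19.3
```

The torque has gone from 0.27 to a plateau of about 0.40–0.48 N m. One more small turn to confirm, then stop.

>>> send_rows(moves=[0,0,0,0,0,0.05,0.05,0,0,0,0,0,0,0.05])

```text
clock: 19.5
eef_pos: [0.5411, -0.1611, 0.1343]
tool_rot: [1.912, 2.49, 0.0]
wrist_force: [-5.3, 1.0, 12.3]
gripper_width: 0.0133
grip_force: 65.9
```

```bash
python3 r.py
```

```text
[ 0.5411 -0.1611  0.1343] theta 104.96 F [-5.3  1.  12.3] T [0.202 0.797 0.46 ] w 0.0133 Ftool [  2.3  -4.9 -12.3] t 19.5
```

It is slipping, so I'll let go, rise and check.

>>> send_rows(moves=[0,0,0,0,0,0,0.2,0,0,0,0,0,0,0.4,0,0,0,0,0,0,0.6,0,0,0,0,0,0,0.6,0,0,0,0,0,0,0.6,0,0,-0.01,0,0,0,0.6,0,0,-0.03,0,0,0,0.6,0,0,-0.04,0,0,0,0.6,0,0,-0.02,0,0,0,0.6,-0.03,0,0,0,0,0,0.6,-0.03,0,0,0,0,0,0.6,0,0,0,0,0,0,0.6,0,0,0,0,0,0,0.6])

```text
clock: 20.8
eef_pos: [0.5558, -0.2191, 0.2326]
tool_rot: [-1.914, -2.491, -0.0]
wrist_force: [0.7, -0.3, -0.4]
gripper_width: 0.0512
grip_force: 0.0
```

```bash
python3 r.py; python3 - <<'E'
from h import *
im,d,C=shot("wrist","w5");st=bot.read_state()
h=cv2.cvtColor(im,cv2.COLOR_RGB2HSV).astype(int)
def line(m,z,nm):
    n,l,s,c=cv2.connectedComponentsWithStats(m.astype(np.uint8));u,v=proj(C,(.541,-.16,.08))
    i=min([i for i in range(1,n) if s[i,4]>12],key=lambda i:np.hypot(c[i][0]-u,c[i][1]-v));vv,uu=np.nonzero(l==i)
    Q=ray(C,np.c_[uu,vv],z)[:,:2];w=np.linalg.svd(Q-Q.mean(0),full_matrices=False)[2][0];print(nm,c[i],s[i],Q.mean(0),np.degrees(np.arctan2(w[1],w[0]))%180);return Q.mean(0)
line((h[...,0]>22)&(h[...,0]<36)&(h[...,1]>140)&(h[...,2]>100),.0925,"yellow")
q=line(((h[...,0]<8)|(h[...,0]>172))&(h[...,1]>140)&(h[...,2]>100),.0505,"red")
k=np.array([.541,-.160]);print("red from axis",np.degrees(np.arctan2(*(q-k)[::-1])))
E
```

```text
[ 0.5558 -0.2191  0.2326] theta 104.94 F [ 0.7 -0.3 -0.4] T [ 0.038 -0.054  0.022] w 0.0512 Ftool [-0.5  0.6  0.4] t 20.8
yellow [319.6749522  153.50286807] [313 111  14  87 523] [ 0.54136424 -0.15966874] 110.28282475317594
red [310.1875 106.625 ] [308 104   6   6  32] [ 0.52860847 -0.13527105] 139.38834945555746
red from axis 116.61516836201173
```

View pics/w5.png

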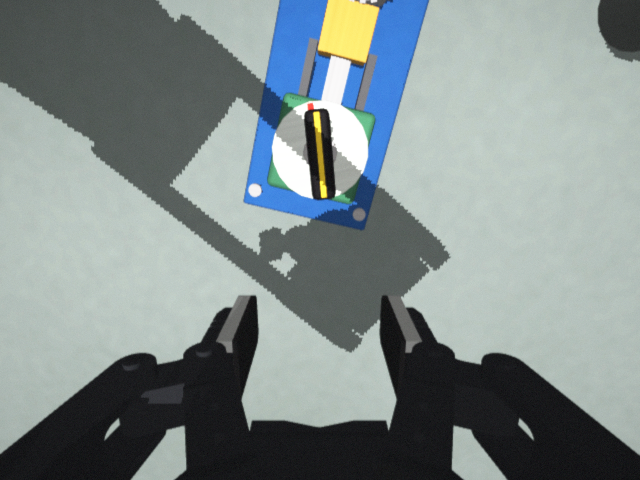

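The yellow line is at 110° and the red line at about 117°, so roughly 6° of slip. The jaw is at (350,30) in the picture, against the gear. One last side check.

```bash
python3 - <<'E'
from h import *
im,d,C=shot("side","s5");cv2.imwrite("pics/s5c.png",cv2.resize(im[140:270,270:410,::-1],None,fx=4,fy=4,interpolation=2))
E
```

```text
(no output)
```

View pics/s5c.png

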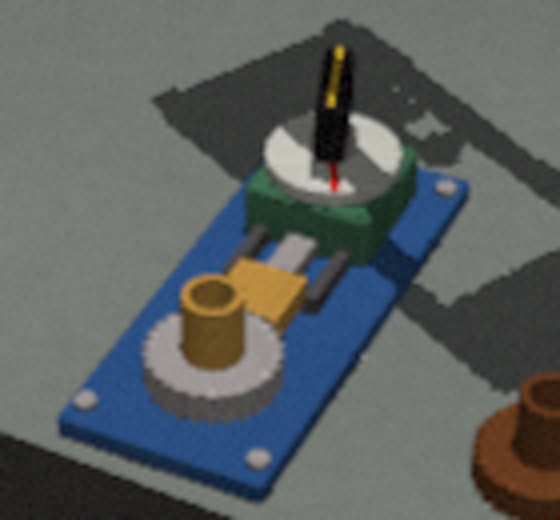

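The gear at crop (213,360) lies flat on the plate, with the jaw at (265,290) against its rim and the gripper clear. I'm handing in.

```bash
python3 -c "
from cell import workorder
print(workorder.close_job())"
```

```text
the job is handed in; nothing more can be done
None
```

The gear is down flat on the plate over the spigot, and the knob was turned clockwise until its clutch slipped with the jaw on the gear, about 6° by the camera; the gripper let go and the job was handed in at about 21 s of the 64 s.

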